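Stand a circuit panel upright over the hidden key of a slotted holder

TASK

Lift the wider of the two circuit panels up and off its hook and stand it upright in the slot of the soldering holder, with the notch in its lower edge over the locating key in the slot, so that it drops fully down on the base; let it go there. The key was left somewhere near the middle of the slot: feel for it. Leave the narrower panel and the other things on the bench alone.

Things in the scene. Friction and masses are not known exactly. Their poses are not given: they have to be found in the camera images.
- wide_panel: The wider white panel, 120 mm wide (its y), 110 tall (z), 8 thick (x), about 0.14 kg; a circuit board on its +x face, relief up to 9 mm, 34 to 58 mm above the lower edge and 15 mm or more from the sides. Origin: middle of its lower edge (in the mouth of the notch), mid-thickness. Hangs upright on either of the rack's two hooks. May stand in the holder either face forward.
- panel_top (a point): Middle of the wider panel's top edge, 110 mm above its origin. The strip below it is plain and 24 mm high; under that is the hanging window, 30 mm wide (y) and 26 mm high, 60 to 86 mm above the lower edge. A notch 17 mm wide (y) and 12 mm high is cut up from the middle of the lower edge.
- narrow_panel: The other panel on the rack, same material, height, thickness, window and notch but only 84 mm wide; leave it hanging.
- rack: Fixed rack, base plate 115 x 260 x 16 mm. Origin on the bench under the middle of the hanging line. Two flat hooks at y = -80 and +80 mm: bars 12 mm wide, 6 thick, top 156 mm above the bench, from posts (front x = +62 mm, same height) to x = -41 mm, where a tip turns up 10 mm (x = -41 to -35). Panels hang near x = 0; lift 11 to 19 mm, then move to the rack's -x.
- holder: Fixed slotted soldering holder, origin on the bench. Base 70 mm (x) by 190 (y), top 20 mm above the bench; on it two rails, y = -85 to +85 mm, 30 mm high, leaving a slot 11 mm wide (x = -5.5 to +5.5), open on top and at both ends. A key fixed in the slot, 12 mm long (y), 8 mm high, fills its width; its middle is anywhere from y = -18 to +18 mm and is not reported.
- seat (a point): Middle of the slot's floor (the holder's base top, 20 mm above the bench); axes as the holder's: y along the slot, z up. When home, the panel's origin is at this height (8 mm higher if it only rides on the key), in line with the slot, and as far along the slot as the key happens to be.
- car: Small wheeled robot car, 110 x 106 x 67 mm, a bystander; origin under its middle.
- tyre: Loose rubber tyre lying flat, 68 mm across, 24 mm high, a bystander; origin at the centre of its underside.
- screwdriver: Screwdriver lying on the bench, a bystander.

How it is judged:
By the outcome, as a careful person would: the job done as asked, in the order asked, and still so for the second after the job is handed in, with the robot touching nothing.
It also fails if it takes over 67 s, if anything falls off the work surface, if the arm or the gripper's body presses on something with over 40 N, if the wrist force passes 120 N, or if a joint passes its speed limit or range.

ROBOT

A 6-joint arm with a two-finger parallel gripper is mounted at the origin on the work surface. World frame = base frame: x ahead of the robot, y to its left, z up, the work surface at z = 0. Lengths are in m, angles in rad, forces in N, time in s.
With the tool pointing down it reaches from about 0.3 to 1 m from the base axis. Payload 5.1 kg.
Tool frame: the origin (TCP) lies at the very end of the fingers, on their centre line; the grasp point (between the pads) lies 19 mm behind it (arm.grip_point_offset is the distance from the TCP to the grasp point, in m); x points along the fingers, y is the direction in which the jaws open and shut, and the axes are right-handed (so a half turn about x gives the same grasp; the last joint's range is limited). The gripper opens to 95 mm and grips with 3 to 60 N. Pads are 20 mm wide; open, the fingers measure 119 mm over their backs; the gripper's body (75 mm by 180 mm) begins 59 mm behind the grasp point.
Start: joints at [-1.393, 0.124, 1.65, -0, 1.367, -0.083], TCP at [0.168, -0.628, 0.215] pointing down, gripper open.
Joint ranges: [-2.61, 2.61], [-1.02, 2.33], [0.03, 2.71], [-1.35, 4.49], [0.32, 2.68], [-2.91, 2.91]. Speed limits (rad/s): [2.57, 2.57, 3.14, 3.14, 3.14, 3.14].

INTERFACE

Orientations are given as a rotation vector (axis times angle).
In Python, from cell import arm gives the robot as it stands. The module is installed in compiled form; this text tells all that it offers.
- The arm moves only by the shell command python3 -m jog 'ROWS' [FORCE]. ROWS is a JSON object of lists of equal length, an entry for each row: "gripper": the closure, from 0 (fully open) to 1 (shut); "delta_pos": the shift along the tool's x, y, z in cm, a list of three; "rot": the turn, a rotation vector about the tool's x, y, z in rad, a list of three. A call has 1 to 12 rows; each row shifts and turns the commanded pose from where the row before left it, along the tool's axes as they then stand; what a row does not reach is not made up. A row lasts 1/12 s, in which the tool goes at most 41.7 mm and 7.16 degrees, less where a joint would pass 70% of its speed; a pose out of reach is approached as far as the arm can. A call is refused whole if a number of a shift passes 4.17 or a number of a turn 0.125, either way. A call with a gripper value outside its range is refused whole. The fingers move at their own pace and stop on an object; FORCE is the grip in N (left out, the last holds). Time passes only in rows, so rows that do not move let the fingers close. It gives the time, the measured TCP pose, the force and the opening at its end, in the units of the state.
- arm.sense(): the state, without advancing time (a new reading comes with each control period).
- arm.capture(name): name is "side" or "top" or "wrist"; returns a dict with "img" (400x640x3 uint8, red, green, blue), "mtx" (3x3 intrinsics, pixels), "world_from_camera" (4x4, takes a point from camera to world coordinates); the wrist camera has in their place "tool_from_camera" (4x4, takes a point from camera to tool coordinates, whose origin is the TCP and whose axes are the tool frame's). Camera axes: x right, y up, looking along -z (the intrinsics and any distortion apply to the point x, -y, -z); pixel columns grow to the right and rows downward; lengths in m; the calibration is good to about 2 mm. A picture is of the moment at which its call begins: read the wrist's pose just before it. There is no depth.
- arm.close_job(): hands the job in, once; it reports no verdict.
Trained networks look in a picture, given as the dict that the camera call returned (one of the last four; its "shot" number tells which), for a name from the list of things; names that differ only in an ending like _2 or _b are one class to them, and where a whole thing is asked for, a point or a joint stands for the part that bears it (a point fixed in the world has none). Each returns a list of dicts, best first, with "score" (0 to 1); they miss things now and then, are a little off and sometimes report something else, mostly with a low value. They report only what shows in the picture. A call takes as long as a camera call.
- arm.boxes_of(target, picture): "uv" ([column, row] in pixels, amid what is visible of it).
- arm.mark_of(target, picture): "uv" ([column, row] in pixels: a listed point, or the origin of a listed thing).
The state is a dict: "t": time; "joint_pos": joint angles; "joint_vel": joint speeds; "joint_efforts": joint torques, N m; "ee_pos": TCP position; "orientation": TCP orientation; "wrist_force": force on the tool from outside, world axes, zero at the start; "moment": the same for the moment, N m; "finger_gap": finger opening in m.
Only numpy, scipy, OpenCV 4.12 (cv2) and the standard library are available. Lean on these libraries where they do the work, as an engineer would, in place of code of your own. Each camera call takes 0.05 s, during which the arm holds its last target. There are 200 camera calls.

## Working session

There is one attempt and no reset: what is moved stays moved. The work goes in short steps, Python scripts to look and compute and a shell command to move; the robot and the scene stay as the last step left them, time stands still between calls to the robot, and variables do not carry over. Pictures are saved under pics/ and viewed, about 8 in all and at most 12, crops included, and the job is handed in when it is done.

```bash
mkdir -p pics; cat > h.py <<'E'
import numpy as np, cv2
from cell import arm
from scipy.spatial.transform import Rotation as R
def ray(p,uv,T=None):
    T=p["world_from_camera"] if T is None else T
    T=np.array(T);K=np.array(p["mtx"])
    d=np.linalg.inv(K)@[uv[0],uv[1],1]; d=np.array([d[0],-d[1],-d[2]])
    return T[:3,3],T[:3,:3]@d
def atz(p,uv,z,T=None):
    o,d=ray(p,uv,T); return o+d*(z-o[2])/d[2]
def tri(rs):
    A=0;b=0
    for o,d in rs:
        d=d/np.linalg.norm(d);P=np.eye(3)-np.outer(d,d);A=A+P;b=b+P@o
    return np.linalg.solve(A,b)
def proj(p,X,T=None):
    T=np.array(p["world_from_camera"] if T is None else T)
    c=T[:3,:3].T@(np.array(X)-T[:3,3]); q=np.array(p["mtx"])@[c[0],-c[1],-c[2]]; return q[:2]/q[2]
def save(p,n): cv2.imwrite(f"pics/{n}.png",p["img"][:,:,::-1])
E
python3 - <<'E'
from h import *
np.set_printoptions(precision=4,suppress=True)
s=arm.sense();print(s)
P={n:arm.capture(n) for n in("side","top")}
for n,p in P.items():
    save(p,n+"0");print(n,p.keys(),p["mtx"],p["world_from_camera"])
    for t in("wide_panel","narrow_panel","panel_top","rack","holder","seat","car","tyre","screwdriver"):
        print(t,[(np.round(d["uv"],1),round(d["score"],2)) for d in arm.mark_of(t,p)[:3]],[(np.round(d["uv"],1),round(d["score"],2)) for d in arm.boxes_of(t,p)[:2]])
cv2.imwrite("pics/a.png",np.vstack([P["side"]["img"],P["top"]["img"]])[:,:,::-1])
E
```

```text
{'t': 0.0, 'joint_pos': array([-1.3926,  0.1245,  1.6517, -0.    ,  1.3675, -0.0826]), 'joint_vel': array([-0.0005,  0.0003,  0.0005, -0.0007,  0.0013, -0.0002]), 'joint_efforts': array([ -0.0019, -41.7605, -35.9932,   0.0773,   0.0493,  -0.0002]), 'ee_pos': array([ 0.1675, -0.6274,  0.2134]), 'orientation': array([ 2.083 ,  0.2753, -2.0833]), 'wrist_force': array([ 0.4559, -0.211 , -1.1348]), 'moment': array([ 0.004 ,  0.024 , -0.0356]), 'finger_gap': 0.0949181814534161}
side dict_keys(['img', 'mtx', 'world_from_camera', 'shot']) [[448.2674   0.     318.3491]
 [  0.     448.2674 201.2978]
 [  0.       0.       1.    ]] [[ 0.888   0.3471 -0.3016  0.2841]
 [-0.4598  0.6839 -0.5665 -0.6113]
 [ 0.0096  0.6417  0.7669  0.9166]
 [ 0.      0.      0.      1.    ]]
wide_panel [(array([340.3, 332.5]), 0.7)] [(array([345.6, 318.4]), 0.8), (array([408.5, 238.5]), 0.21)]
narrow_panel [(array([284.4, 278.7]), 0.59)] [(array([287.8, 267. ]), 0.56)]
panel_top [(array([338.6, 303.7]), 0.79), (array([390.4, 244.6]), 0.21)] [(array([343.6, 318.8]), 0.61)]
rack [(array([312.4, 319.7]), 0.65)] [(array(
[... 764 characters left out ...]
5. , 266.1]), 0.9)] [(array([375.6, 263.3]), 0.82)]
panel_top [(array([449.2, 250.4]), 0.72)] [(array([441.8, 250.1]), 0.57)]
rack [(array([400.9, 252.2]), 0.64)] [(array([398. , 238.4]), 0.82), (array([319.6, 267.3]), 0.58)]
holder [(array([227.1, 238.9]), 0.6)] [(array([223.2, 240.5]), 0.86)]
seat [(array([225.5, 240.3]), 0.96), (array([450. , 252.1]), 0.29)] [(array([225. , 239.2]), 0.6), (array([443.7, 251.7]), 0.38)]
car [(array([288.9, 140.8]), 0.76), (array([447.6, 250.8]), 0.68)] [(array([286.8, 141.3]), 0.93)]
tyre [(array([311.5, 267.4]), 0.53)] [(array([309.1, 264.8]), 0.56), (array([440.9, 251.7]), 0.39)]
screwdriver [(array([368.6, 154. ]), 0.76)] [(array([374.2, 140.9]), 0.63)]
```

View pics/side0.png

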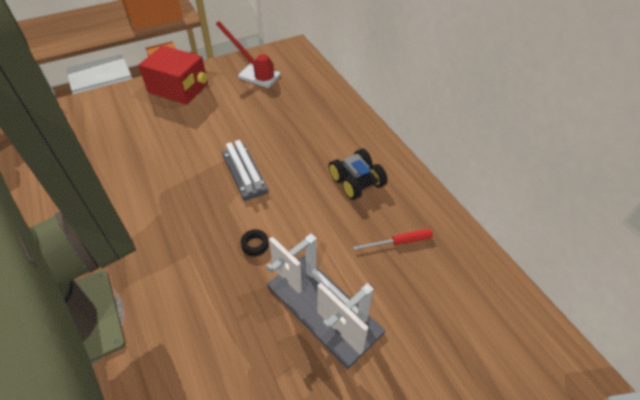

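View pics/top0.png

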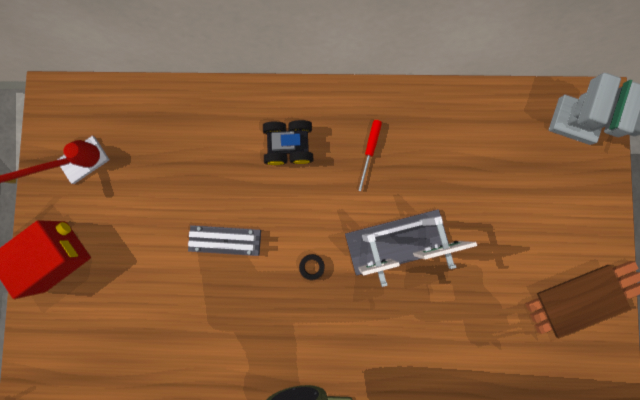

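```bash
python3 - <<'E'
from h import *
np.set_printoptions(precision=4,suppress=True)
s=arm.sense();print(R.from_rotvec(s["orientation"]).as_matrix())
S=arm.capture("side");T=arm.capture("top")
q=lambda t,p:arm.mark_of(t,p)[0]["uv"]
def both(t,z):
    a,b=q(t,S),q(t,T)
    print(t,"top",atz(T,b,z)[:2],"side",atz(S,a,z)[:2],"tri",tri([ray(S,a),ray(T,b)]))
for t,z in(("wide_panel",.07),("narrow_panel",.07),("panel_top",.18),("rack",0),("holder",0),("seat",.02),("car",0),("tyre",0)):both(t,z)
print("rack plate/edges in top: panel top ends",atz(T,(476,243),.18),atz(T,(413,257),.18),"narrow",atz(T,(399,263),.18),atz(T,(360,273),.18))
I=np.hstack([cv2.resize(T["img"][200:290,340:490],None,fx=5,fy=5,interpolation=2)[:, :], ])
cv2.imwrite("pics/rk.png",I[:,:,::-1])
J=cv2.resize(T["img"][215:265,180:270],None,fx=8,fy=8,interpolation=2);cv2.imwrite("pics/ho.png",J[:,:,::-1])
E
```

```text
[[ 0.      0.2579 -0.9662]
 [-0.     -0.9662 -0.2579]
 [-1.      0.     -0.    ]]
wide_panel top [ 0.4922 -0.3077] side [ 0.5021 -0.3068] tri [ 0.4964 -0.3076  0.0767]
narrow_panel top [ 0.4539 -0.1511] side [ 0.4514 -0.1468] tri [ 0.4524 -0.1499  0.074 ]
panel_top top [ 0.4959 -0.303 ] side [ 0.4961 -0.2981] tri [ 0.4954 -0.3008  0.1855]
rack top [ 0.4849 -0.2341] side [ 0.4841 -0.2197] tri [ 0.4829 -0.229   0.0189]
holder top [0.5028 0.2481] side [0.5105 0.2492] tri [0.506  0.245  0.0062]
seat top [0.5107 0.2515] side [0.5001 0.2473] tri [0.5066 0.2562 0.0086]
car top [0.7765 0.0801] side [0.7645 0.0826] tri [ 0.7714  0.0825 -0.002 ]
tyre top [0.439  0.0004] side [0.4388 0.0073] tri [0.4385 0.0007 0.0089]
rack plate/edges in top: panel top ends [ 0.5159 -0.3592  0.18  ] [ 0.482  -0.2198  0.18  ] narrow [ 0.468  -0.1888  0.18  ] [ 0.4441 -0.1025  0.18  ]
```

View pics/rk.png

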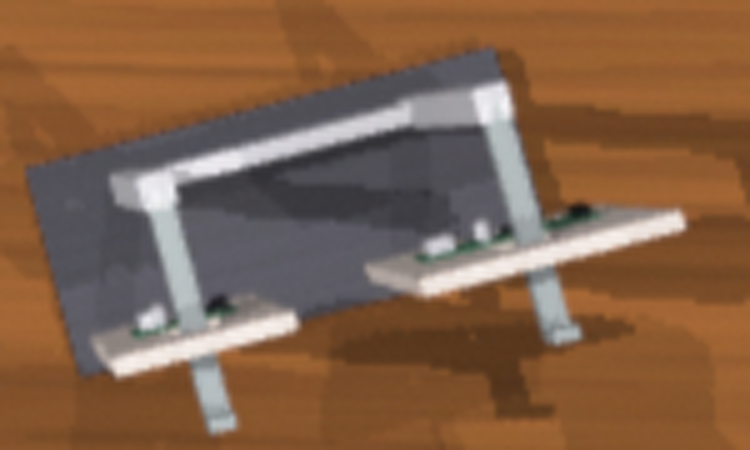

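```bash
python3 -m jog '{"gripper":[0,0,0,0,0,0,0,0,0,0,0,0],"delta_pos":[[-0.8,0,0],[-0.8,0,0],[-0.8,0,0],[-0.8,0,0],[-0.8,0,0],[-0.8,0,0],[-0.8,0,0],[-0.8,0,0],[-0.8,0,0],[-0.8,0,0],[-0.8,0,0],[-0.8,0,0]],"rot":[[-0.125,0,0],[-0.125,0,0],[-0.125,0,0],[-0.125,0,0],[-0.125,0,0],[-0.125,0,0],[-0.125,0,0],[-0.125,0,0],[-0.125,0,0],[-0.125,0,0],[-0.125,0,0],[-0.125,0,0]]}'
cat >> h.py <<'E'
def need(tgt,yaw=None):
    "tool-axis shift (cm) to world tgt, and turn about tool x, for tool pointing down"
    s=arm.sense();M=R.from_rotvec(s["orientation"]).as_matrix()
    a=np.arctan2(M[1,1],M[0,1])
    return np.round(100*M.T@(np.array(tgt)-s["ee_pos"]),2),"yaw",round(a,4),"tilt",np.round(M[:2,0],4),s["ee_pos"].round(4),s["wrist_force"].round(2),s["joint_pos"].round(2)
E
python3 -c "
from h import *
print(need([.49,-.31,.31]))"
```

```text
t: 3.8
ee_pos: [0.1675, -0.628, 0.311]
orientation: [1.064, 1.296, -1.063]
wrist_force: [0.3, 0.8, -1.1]
finger_gap: 0.0949
(array([  0.11,  37.82, -24.91]), 'yaw', np.float64(0.1961), 'tilt', array([0., 0.]), array([ 0.1675, -0.628 ,  0.311 ]), array([ 0.32,  0.77, -1.06]), array([-1.39,  0.08,  1.53,  0.  ,  1.52, -1.59]))
```

```bash
python3 -m jog '{"gripper":[0,0,0,0,0,0,0,0,0,0,0,0],"delta_pos":[[0,3.15,-2.08],[0,3.15,-2.08],[0,3.15,-2.08],[0,3.15,-2.08],[0,3.15,-2.08],[0,3.15,-2.08],[0,3.15,-2.08],[0,3.15,-2.08],[0,3.15,-2.08],[0,3.15,-2.08],[0,3.15,-2.08],[0,3.15,-2.08]],"rot":[[0,0,0],[0,0,0],[0,0,0],[0,0,0],[0,0,0],[0,0,0],[0,0,0],[0,0,0],[0,0,0],[0,0,0],[0,0,0],[-0.05,0,0]]}'
python3 -m jog '{"gripper":[0.3,0.3],"delta_pos":[[0,0,0],[0,0,0]],"rot":[[0,0,0],[0,0,0]]}'
python3 - <<'E'
from h import *
print(need([.49,-.31,.31]))
s=arm.sense();p=arm.capture("wrist");save(p,"w1")
T=np.eye(4);T[:3,:3]=R.from_rotvec(s["orientation"]).as_matrix();T[:3,3]=s["ee_pos"];T=T@np.array(p["tool_from_camera"])
print(p["tool_from_camera"],p["mtx"])
np.savez("w1.npz",T=T,K=p["mtx"],img=p["img"])
for t in("panel_top","wide_panel"):print(t,arm.mark_of(t,p)[:3])
print(atz(p,arm.mark_of("panel_top",p)[0]["uv"],.18,T))
E
```

```text
t: 4.8
ee_pos: [0.4927, -0.3099, 0.3109]
orientation: [1.03, 1.313, -1.03]
wrist_force: [-0.1, -0.5, 0.7]
finger_gap: 0.095
t: 4.97
ee_pos: [0.4926, -0.3102, 0.3106]
orientation: [1.028, 1.315, -1.029]
wrist_force: [0.8, 0.5, -0.5]
finger_gap: 0.0866
(array([ 0.06, -0.25, -0.08]), 'yaw', np.float64(0.2432), 'tilt', array([-0.0004, -0.0002]), array([ 0.4926, -0.3102,  0.3106]), array([ 0.82,  0.52, -0.49]), array([-0.65, -0.07,  1.69, -0.  ,  1.52, -0.9 ]))
[[ 2.33594072e-04  2.50612377e-01 -9.68087487e-01 -1.70883174e-01]
 [ 9.99999934e-01 -3.29002644e-04  1.56124238e-04 -4.09208642e-04]
 [-2.79376676e-04 -9.68087459e-01 -2.50612438e-01 -6.99953563e-02]
 [ 0.00000000e+00  0.00000000e+00  0.00000000e+00  1.00000000e+00]] [[279.27495335   0.         324.27031301]
 [  0.         279.27495335 197.79461521]
 [  0.           0.           1.        ]]
panel_top [{'uv': [327.0, 185.7], 'score': 0.84}]
wide_panel [{'uv': [328.7, 172.6], 'score': 0.76}]
[ 0.49361648 -0.30402589  0.18      ]
```

View pics/w1.png

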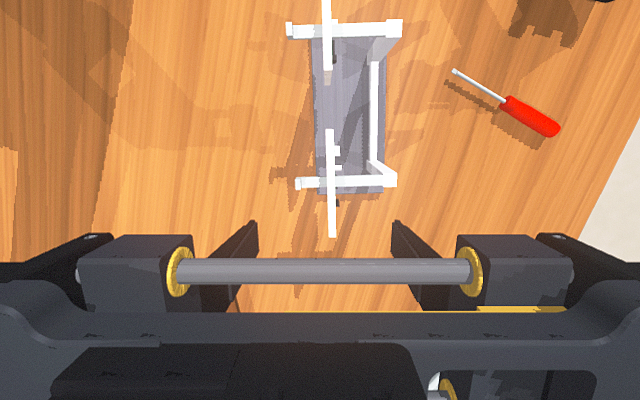

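```bash
python3 - <<'E'
from h import *
z=np.load("w1.npz");p={"mtx":z["K"]}
g=z["img"]
for r in (132,150,170,200,220,235):
    row=g[r].astype(int); print(r,[int(row[c].sum()) for c in range(322,344)])
for uv in((331,129),(332,237),(292,184),(287,30)):print(uv,atz(p,uv,.18,z["T"]),atz(p,uv,.166,z["T"]))
E
```

```text
132 [515, 498, 484, 677, 765, 765, 765, 765, 765, 765, 765, 765, 470, 509, 510, 528, 522, 526, 532, 512, 417, 407]
150 [489, 504, 480, 529, 765, 765, 765, 765, 765, 765, 765, 765, 748, 765, 765, 765, 765, 765, 330, 392, 403, 396]
170 [524, 522, 524, 488, 616, 765, 765, 765, 765, 765, 765, 765, 765, 634, 660, 656, 648, 651, 651, 593, 518, 518]
200 [456, 457, 433, 416, 389, 650, 765, 765, 765, 765, 765, 765, 765, 707, 186, 226, 306, 468, 416, 411, 413, 422]
220 [503, 512, 491, 509, 514, 516, 736, 765, 765, 765, 765, 765, 765, 765, 454, 493, 498, 507, 532, 546, 529, 466]
235 [501, 536, 545, 537, 524, 506, 662, 765, 765, 765, 765, 765, 765, 765, 602, 485, 454, 420, 429, 443, 395, 403]
(331, 129) [ 0.48290222 -0.24413222  0.18      ] [ 0.48325129 -0.2442168   0.166     ]
(332, 237) [ 0.51399588 -0.36144072  0.18      ] [ 0.51578898 -0.3669733   0.166     ]
(292, 184) [ 0.45575353 -0.3114686   0.18      ] [ 0.45484177 -0.31468039  0.166     ]
(287, 30) [ 0.41878498 -0.16447688  0.18      ] [ 0.41615635 -0.16086214  0.166     ]
```

```bash
python3 -m jog '{"gripper":[0.4,0.4,0.4,0.4,0.4,0.4,0.4,0.4,0.4,0.4,0.4,0.4],"delta_pos":[[0,0,0],[0,0,0],[0,0.15,-4.1],[0,0.15,-4.1],[0,0.15,-4.1],[0,0.15,-4.1],[0,0.15,-4.1],[0,0.15,-4.1],[0,0.15,-4.1],[0,0.15,-4.1],[0,0.15,-4.1],[0,0.15,-4.1]],"rot":[[0.1215,0,0],[0.1215,0,0],[0,0,0],[0,0,0],[0,0,0],[0,0,0],[0,0,0],[0,0,0],[0,0,0],[0,0,0],[0,0,0],[0,0,0]]}'
python3 -m jog '{"gripper":[0.4,0.4,0.4,0.4,0.4,0.4,0.4],"delta_pos":[[2.8,0,-0.85],[2.8,0,-0.85],[2.8,0,-0.85],[2.8,0,-0.85],[2.8,0,-0.85],[2.8,0,-0.85],[0,0,0]],"rot":[[0,0,0],[0,0,0],[0,0,0],[0,0,0],[0,0,0],[0,0,0],[0,0,0]]}'
python3 - <<'E'
from h import *
s=arm.sense();p=arm.capture("wrist");save(p,"w2")
print(need([.507,.25,.14]))
T=np.eye(4);T[:3,:3]=R.from_rotvec(s["orientation"]).as_matrix();T[:3,3]=s["ee_pos"];T=T@np.array(p["tool_from_camera"])
np.savez("w2.npz",T=T,K=p["mtx"],img=p["img"])
m=arm.mark_of("seat",p)[:1];print(m, m and atz(p,m[0]["uv"],.02,T))
I=cv2.resize(p["img"][0:240,200:460],None,fx=2.5,fy=2.5,interpolation=2);cv2.imwrite("pics/w2c.png",I[:,:,::-1])
E
```

```text
t: 6.17
ee_pos: [0.5076, 0.099, 0.3111]
orientation: [1.214, 1.206, -1.213]
wrist_force: [0.2, -0.8, 0.9]
finger_gap: 0.0568
t: 6.75
ee_pos: [0.504, 0.1483, 0.1361]
orientation: [1.206, 1.214, -1.221]
wrist_force: [-0.3, -0.3, -2.1]
finger_gap: 0.057
(array([ -0.08,   0.09, -10.19]), 'yaw', np.float64(-0.004), 'tilt', array([-0.0071, -0.0016]), array([0.5057, 0.1481, 0.1393]), array([0.39, 0.02, 0.58]), array([ 0.18, -0.08,  1.99, -0.  ,  1.24,  0.19]))
[{'uv': [324.3, 94.5], 'score': 0.71}] [0.50271445 0.24698685 0.02      ]
```

View pics/w2c.png

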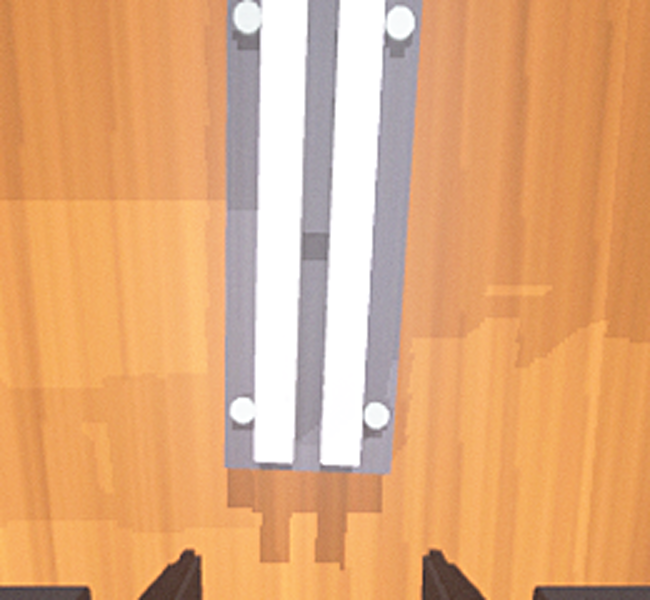

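```bash
python3 - <<'E'
from h import *
np.set_printoptions(precision=4,suppress=True)
s=arm.sense();p=arm.capture("wrist");s2=arm.sense()
print(need([.507,.25,.14]),s["ee_pos"])
T=np.eye(4);T[:3,:3]=R.from_rotvec(s["orientation"]).as_matrix();T[:3,3]=s["ee_pos"];T=T@np.array(p["tool_from_camera"])
g=p["img"].astype(int).sum(2)
pts=[]
for r in range(10,180,10):
    row=g[r]; w=row>700
    # rails: white runs; slot between 310..350
    c=[i for i in range(290,370) if w[i]!=w[i+1]]
    # subpixel edges at level 575 around slot
    e=[i+(row[i]-575)/(row[i]-row[i+1]) for i in range(310,345) if (row[i]-575)*(row[i+1]-575)<0]
    a=[atz(p,(x,r),.05,T)[:2] for x in e]
    if len(e)==2: pts.append((a[0]+a[1])/2)
    print(r,np.round(e,1),len(e)==2 and (pts[-1],np.linalg.norm(a[1]-a[0])))
pts=np.array(pts);k=np.polyfit(pts[:,1],pts[:,0],1);print("x=",k,"yaw",-np.arctan(k[0]),"x at y=.247",np.polyval(k,.247))
col=p["img"].astype(int)
print("slot profile",[(r,int(g[r,325:328].mean())) for r in range(84,112)])
for uv in((326,98),):print("key?",atz(p,uv,.028,T))
# rail near end / far end rows at col of rails
print([(r,int(g[r,312])) for r in range(180,190)], atz(p,(310,185),.05,T),atz(p,(335,186),.05,T),atz(p,(310,188.5),.02,T))
E
```

```text
(array([  0.4 ,  -0.23, -10.15]), 'yaw', np.float64(-0.0043), 'tilt', array([ 0.0014, -0.    ]), array([0.5089, 0.1485, 0.144 ]), array([-0.12, -0.02, -0.17]), array([ 0.18, -0.09,  1.99, -0.  ,  1.24,  0.19])) [0.5076 0.1483 0.1422]
10 [317.5 329.5] (array([0.507 , 0.3108]), np.float64(0.009962231842057348))
20 [316.9 329. ] (array([0.5065, 0.3034]), np.float64(0.01017622836948815))
30 [316.9 328.6] (array([0.5063, 0.296 ]), np.float64(0.009827510600410119))
40 [316.7 328.3] (array([0.506 , 0.2884]), np.float64(0.009921645931839355))
50 [316.5 327.9] (array([0.5057, 0.2807]), np.float64(0.009744536804901975))
60 [315.9 327.4 344.8] False
70 [315.9 327.3 344.6] False
80 [315.7 326.6 343.6] False
90 [315.5 326.4 343.6] False
100 [315.  326.  342.7] False
110 [314.7 325.5 342.6] False
120 [314.7 325.2 341.6] False
130 [314.2 324.7 341.6] False
140 [313.9 324.5 340.6] False
150 [313.7 324.1 340.5] False
160 [313.4 323.5 339.6 342.9] False
170 [312.9 323.3 339.5 343.5] False
x= [0.0385 0.4949] yaw -0.03852939829469644 x at y=.247 0.5044188554964362
slot profile [(84, 533), (85, 553), (86, 566), (87, 560), (88, 554), (89, 557), (90, 568), (91, 572), (92, 590), (93, 599), (94, 553), (95, 545), (96, 551), (97, 552), (98, 576), (99, 579), (100, 573), (101, 581), (102, 570), (103, 578), (104, 596), (105, 618), (106, 620), (107, 625), (108, 620), (109, 627), (110, 632), (111, 630)]
key? [0.509  0.2438 0.028 ]
[(180, 765), (181, 765), (182, 765), (183, 755), (184, 522), (185, 434), (186, 428), (187, 492), (188, 496), (189, 491)] [0.4933 0.1628 0.05  ] [0.5174 0.1617 0.05  ] [0.4916 0.1526 0.02  ]
```

```bash
python3 -m jog '{"gripper":[0.4,0.4,0.4,0.4,0.4,0.4],"delta_pos":[[0,0,0],[0,0,0],[0,0,0],[0,0,0],[0,0,0],[0,0,0]],"rot":[[0,0,0],[0,0,0],[0,0,0],[0,0,0],[0,0,0],[0,0,0]]}'
python3 - <<'E'
from h import *
np.set_printoptions(precision=4,suppress=True)
s=arm.sense();p=arm.capture("wrist")
print(need([.507,.25,.14]),s["ee_pos"])
T=np.eye(4);T[:3,:3]=R.from_rotvec(s["orientation"]).as_matrix();T[:3,3]=s["ee_pos"];T=T@np.array(p["tool_from_camera"])
np.savez("w2.npz",T=T,K=p["mtx"],img=p["img"])
g=p["img"].astype(int).sum(2)
pts=[];W=[]
for r in range(5,176,5):
    row=g[r]
    e=[i+(row[i]-650)/(row[i]-row[i+1]) for i in range(308,345) if (row[i]-650)*(row[i+1]-650)<0][:2]
    a=[atz(p,(x+.5,r+.5),.05,T)[:2] for x in e]
    pts.append((a[0]+a[1])/2);W.append(np.linalg.norm(a[1]-a[0])*1000)
pts=np.array(pts);k=np.polyfit(pts[:,1],pts[:,0],1);print("x=",k,"yaw",-np.arctan(k[0]),"x at y=.247",np.polyval(k,.247),"res mm",np.std(pts[:,0]-np.polyval(k,pts[:,1]))*1e3,np.round(W,1))
i=slice(60,125)
c0=int(np.round(proj(p,[np.polyval(k,.245),.245,.028],T)[0]));print(c0)
print([(r,p["img"][r,c0-1:c0+2].mean(0).astype(int).tolist()) for r in range(80,118)])
for c in(306,333):
    e=[r for r in range(170,200) if (g[r,c]-650)*(g[r+1,c]-650)<0];print(c,e,[atz(p,(c,r+1),.05,T) for r in e])
m=arm.mark_of("seat",p)[:1];print(m, m and atz(p,m[0]["uv"],.02,T))
E
```

```text
t: 7.4
ee_pos: [0.5082, 0.1494, 0.143]
orientation: [1.212, 1.207, -1.211]
wrist_force: [0.2, 0.6, 0.6]
finger_gap: 0.0568
(array([  0.28,  -0.14, -10.06]), 'yaw', np.float64(-0.003), 'tilt', array([0.0002, 0.0001]), array([0.5081, 0.1494, 0.1428]), array([-0.19, -0.46, -0.58]), array([ 0.18, -0.09,  1.99,  0.  ,  1.24,  0.19])) [0.5082 0.1494 0.143 ]
x= [0.0412 0.4946] yaw -0.041213870482249094 x at y=.247 0.504773000665756 res mm 0.08701459960837186 [10.7 10.4 10.3 10.3 10.5 10.4 10.5 10.4 10.4 10.4 10.4 10.2 10.2 10.6
 10.4 10.4 10.4 10.2 10.2 10.1 10.7 10.7 10.4 10.2 10.3 10.2 10.2 10.
 10.5 10.5 10.4 10.2  9.9 10.3 10.3]
321
[(80, [163, 160, 169]), (81, [165, 161, 171]), (82, [165, 162, 171]), (83, [167, 162, 173]), (84, [162, 159, 170]), (85, [165, 161, 171]), (86, [166, 162, 172]), (87, [166, 161, 172]), (88, [166, 164, 172]), (89, [164, 158, 169]), (90, [164, 161, 171]), (91, [166, 161, 172]), (92, [165, 161, 172]), (93, [164, 161, 173]), (94, [168, 165, 176]), (95, [151, 146, 154]), (96, [138, 133, 137]), (97, [140, 136, 142]), (98, [143, 138, 146]), (99, [142, 135, 141]), (100, [141, 137, 144]), (101, [143, 138, 145]), (102, [142, 138, 143]), (103, [143, 137, 144]), (104, [141, 138, 144]), (105, [140, 133, 140]), (106, [163, 156, 167]), (107, [169, 165, 175]), (108, [167, 162, 172]), (109, [167, 162, 173]), (110, [167, 161, 172]), (111, [165, 158, 171]), (112, [166, 161, 172]), (113, [165, 158, 169]), (114, [168, 162, 172]), (115, [166, 160, 171]), (116, [167, 162, 170]), (117, [165, 160, 170])]
306 [184] [array([0.4903, 0.1638, 0.05  ])]
333 [185] [array([0.5163, 0.1627, 0.05  ])]
[{'uv': [320.6, 91.0], 'score': 0.83}] [0.5045 0.2524 0.02  ]
```

```bash
python3 -m jog '{"gripper":[0.4,0.4,0.4,0.4,0.4,0.4,0.4,0.4,0.4,0.4,0.4,0.4],"delta_pos":[[-2,0,3.6],[-2,0,3.6],[-2,0,3.6],[-2,0,3.6],[-2,0,3.6],[-2,0,3.6],[0,0,4.1],[0,0,4.1],[0,0,4.1],[0,0,4.1],[0,0,4.1],[0,0,2]],"rot":[[0,0,0],[0,0,0],[0,0,0],[0,0,0],[0,0,0],[0,0,0],[0,0,0],[0,0,0],[0,0,0],[0,0,0],[0,0,0],[0,0,0]]}'
python3 -m jog '{"gripper":[0.4,0.4,0.4,0.4,0.4],"delta_pos":[[0,0,0],[0,0,0],[0,0,0],[0,0,0],[0,0,0]],"rot":[[-0.12,0,0],[-0.12,0,0],[-0.023,0,0],[0,0,0],[0,0,0]]}'
python3 - <<'E'
from h import *
print(need([.5045,-.332,.144]))
z=np.load("w2.npz");p={"mtx":z["K"]}
for r in(95.3,100.7,106.1):print(atz(p,(321,r),.028,z["T"]))
E
```

```text
t: 8.5
ee_pos: [0.5059, -0.2956, 0.2623]
orientation: [1.213, 1.206, -1.215]
wrist_force: [-0.1, -0.3, 0.7]
finger_gap: 0.0569
t: 8.92
ee_pos: [0.5067, -0.2913, 0.2626]
orientation: [1.017, 1.32, -1.017]
wrist_force: [0.4, -0.7, -0.7]
finger_gap: 0.057
(array([11.86, -1.26,  3.88]), 'yaw', np.float64(0.2581), 'tilt', array([-0.0001,  0.0001]), array([ 0.5067, -0.2913,  0.2626]), array([ 0.35, -0.69, -0.67]), array([-0.61, -0.05,  1.74,  0.  ,  1.44, -0.87]))
[0.50496244 0.2475734  0.028     ]
[0.50493435 0.24263105 0.028     ]
[0.50490599 0.23764311 0.028     ]
```

```bash
python3 -m jog '{"gripper":[0.4,0.4,0.4,0.4,0.4,0.4,0.4,0.4,0.4,0.4],"delta_pos":[[0,-0.63,1.94],[0,-0.63,1.94],[0,0,0],[2,0,0],[2,0,0],[2,0,0],[2,0,0],[2,0,0],[1.85,0,0],[0,0,0]],"rot":[[0,0,0],[0,0,0],[0,0,0],[0,0,0],[0,0,0],[0,0,0],[0,0,0],[0,0,0],[0,0,0],[0,0,0]]}'
python3 -m jog '{"gripper":[1,1,1,1,1,1,1,1,1,1],"delta_pos":[[0,0,0],[0,0,0],[0,0,0],[0,0,0],[0,0,0],[0,0,0],[0,0,0],[0,0,0],[0,0,0],[0,0,0]],"rot":[[0,0,0],[0,0,0],[0,0,0],[0,0,0],[0,0,0],[0,0,0],[0,0,0],[0,0,0],[0,0,0],[0,0,0]]}' 40
python3 - <<'E'
from h import *
print(need([.5045,-.332,.144]),arm.sense()["finger_gap"])
E
```

```text
t: 9.75
ee_pos: [0.5024, -0.3296, 0.1394]
orientation: [1.018, 1.329, -1.017]
wrist_force: [-0.4, 1.1, -0.8]
finger_gap: 0.057
t: 10.58
ee_pos: [0.5046, -0.3324, 0.1444]
orientation: [1.016, 1.321, -1.015]
wrist_force: [0.2, -0.3, 0.8]
finger_gap: 0.0075
(array([ 0.04, -0.  , -0.04]), 'yaw', np.float64(0.2599), 'tilt', array([ 0.0003, -0.0001]), array([ 0.5046, -0.3324,  0.1444]), array([ 0.17, -0.3 ,  0.85]), array([-0.67,  0.08,  1.82,  0.  ,  1.24, -0.93])) 0.0075452400651095045
```

```bash
python3 -m jog '{"gripper":[1,1,1,1,1,1],"delta_pos":[[-0.4,0,0],[-0.4,0,0],[-0.4,0,0],[-0.3,0,0],[0,0,0],[0,0,0]],"rot":[[0,0,0],[0,0,0],[0,0,0],[0,0,0],[0,0,0],[0,0,0]]}'
python3 -c "
from h import *
s=arm.sense();print(need([.5045,-.332,.159]),s['finger_gap'],s['moment'])
p=arm.capture('side');cv2.imwrite('pics/s2.png',cv2.resize(p['img'][200:380,240:420],None,fx=3.3,fy=3.3,interpolation=2)[:,:,::-1])"
```

```text
t: 11.08
ee_pos: [0.5046, -0.3324, 0.1595]
orientation: [1.015, 1.32, -1.015]
wrist_force: [-0.6, -0.3, -1.9]
finger_gap: 0.0081
(array([ 0.05, -0.  , -0.04]), 'yaw', np.float64(0.26), 'tilt', array([ 0.0005, -0.0004]), array([ 0.5046, -0.3324,  0.1595]), array([-0.59, -0.32, -1.88]), array([-0.67,  0.06,  1.81,  0.  ,  1.27, -0.93])) 0.008064073121871131 [-0.00310793 -0.17676502 -0.01611852]
```

View pics/s2.png

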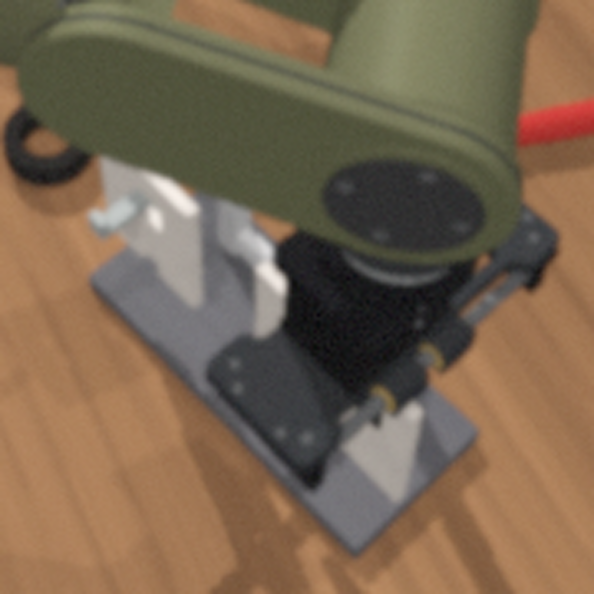

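```bash
python3 -m jog '{"gripper":[1,1,1,1,1,1,1,1,1],"delta_pos":[[0,-1,0],[0,-1,0],[0,-1,0],[0,-1,0],[0,-1,0],[0,-1,0],[0,-1,0],[0,-1,0],[0,0,0]],"rot":[[0,0,0],[0,0,0],[0,0,0],[0,0,0],[0,0,0],[0,0,0],[0,0,0],[0,0,0],[0,0,0]]}'
python3 -m jog '{"gripper":[1,1,1,1,1,1,1,1,1],"delta_pos":[[-1.5,0,0],[-2,0,0],[-2,0,0],[-2,0,0],[-2,0,0],[-2,0,0],[-1.5,0,0],[0,0,0],[0,0,0]],"rot":[[0,0,0],[0,0,0],[0,0,0],[0,0,0],[0,0,0],[0,0,0],[0,0,0],[0,0,0],[0,0,0]]}'
python3 - <<'E'
from h import *
s=arm.sense();print(need([.504,.212,.29]),s['moment'],s['finger_gap'])
for n in("side","top"):
    p=arm.capture(n);save(p,n+"3")
    for t in ("wide_panel","panel_top"):
        print(n,t,arm.mark_of(t,p)[:2])
cv2.imwrite("pics/c3.png",p["img"][180:340,300:540,::-1])
E
```

```text
t: 11.88
ee_pos: [0.4254, -0.3534, 0.1591]
orientation: [1.016, 1.321, -1.017]
wrist_force: [-0.2, 0.1, -1.4]
finger_gap: 0.008
t: 12.63
ee_pos: [0.4276, -0.3532, 0.29]
orientation: [1.015, 1.319, -1.015]
wrist_force: [-0.0, -0.2, -1.7]
finger_gap: 0.0076
(array([ -0.07,  21.92, -52.65]), 'yaw', np.float64(0.2601), 'tilt', array([ 0.0016, -0.0014]), array([ 0.4276, -0.3532,  0.29  ]), array([-0.  , -0.24, -1.67]), array([-0.79, -0.13,  1.77,  0.  ,  1.49, -1.05])) [-0.02679946 -0.18821709 -0.01771557] 0.007648166730271253
side wide_panel [{'uv': [308.8, 322.6], 'score': 0.89}]
side panel_top []
top wide_panel [{'uv': [467.0, 290.4], 'score': 0.83}, {'uv': [369.3, 154.0], 'score': 0.21}]
top panel_top [{'uv': [485.0, 302.2], 'score': 0.66}]
```

View pics/side3.png

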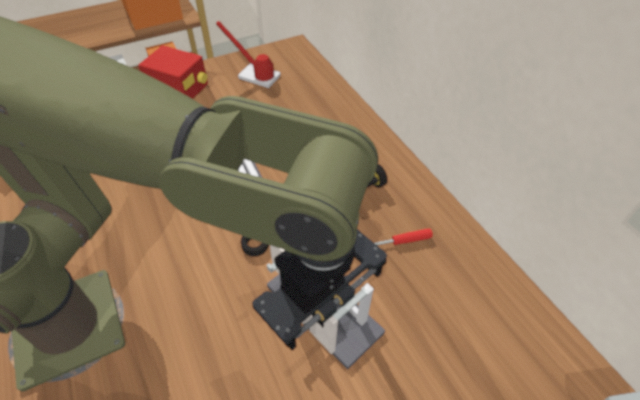

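```bash
python3 -m jog '{"gripper":[1,1,1,1,1,1,1,1,1,1,1,1],"delta_pos":[[0,0,0],[0,0,0],[0,0,0],[0,0.1,-1],[0,0.2,-2],[0,0.27,-3],[0,0.37,-4],[0,0.37,-4],[0,0.37,-4],[0,0.37,-4],[0,0.37,-4],[0,0.37,-4]],"rot":[[0.1,0,0],[0.1,0,0],[0.101,0,0],[0,0,0],[0,0,0],[0,0,0],[0,0,0],[0,0,0],[0,0,0],[0,0,0],[0,0,0],[0,0,0]]}'
python3 -m jog '{"gripper":[1,1,1,1,1,1,1,1,1,1,1,1],"delta_pos":[[0,0.37,-4],[0,0.37,-4],[0,0.37,-4],[0,0.37,-4],[0,0.37,-4],[0,0.27,-3],[0,0.27,-3],[0,0.1,-1],[0,0,0],[0,0,0],[0,0,0],[0,0,0]],"rot":[[0,0,0],[0,0,0],[0,0,0],[0,0,0],[0,0,0],[0,0,0],[0,0,0],[0,0,0],[0,0,0],[0,0,0],[0,0,0],[0,0,0]]}'
python3 - <<'E'
from h import *
s=arm.sense();print(need([.5033,.2122,.15]),s['moment'],s['finger_gap'])
E
```

```text
t: 13.93
ee_pos: [0.4667, -0.0518, 0.2889]
orientation: [1.238, 1.191, -1.237]
wrist_force: [1.2, -0.5, -1.7]
finger_gap: 0.0079
t: 14.93
ee_pos: [0.5032, 0.2133, 0.2892]
orientation: [1.24, 1.189, -1.24]
wrist_force: [-0.0, -0.9, -1.9]
finger_gap: 0.0077
(array([1.392e+01, 1.000e-02, 1.100e-01]), 'yaw', np.float64(-0.042), 'tilt', array([-0.    , -0.0003]), array([0.5032, 0.2133, 0.2892]), array([-0.02, -0.85, -1.91]), array([ 0.3 , -0.14,  1.79, -0.  ,  1.49,  0.34])) [-0.09864637 -0.0991982  -0.01035542] 0.00766427825745227
```

```bash
python3 -m jog '{"gripper":[1,1,1,1,1,1,1,1,1,1,1],"delta_pos":[[1,0,0],[2,0,0],[2.5,0,0],[2.5,0,0],[2.5,0,0],[2.4,0,0],[1.5,0,0],[1,0,0],[0,0,0.1],[0,0,0],[0,0,0]],"rot":[[0,0,0],[0,0,0],[0,0,0],[0,0,0],[0,0,0],[0,0,0],[0,0,0],[0,0,0],[0,0,0],[0,0,0],[0,0,0]]}'
python3 - <<'E'
from h import *
np.set_printoptions(precision=4,suppress=True)
s=arm.sense();print(need([.5033,.2122,.1]),s['moment'])
W=arm.capture("wrist");S=arm.capture("side");T=arm.capture("top")
for n,p in(("w",W),("s",S),("t",T)):print(n,[arm.mark_of(t,p)[:1] for t in("wide_panel","panel_top","seat")])
M=R.from_rotvec(s["orientation"]).as_matrix();mid=s["ee_pos"]-M[:,2]*.0304
top=mid+[0,0,.0356];bot=mid-[0,0,.0744]
print("mid bottom",bot,"top",top)
for n,p in(("s",S),("t",T)):print(n,proj(p,bot),proj(p,top))
a=cv2.resize(W["img"][0:240,220:440],None,fx=2,fy=2,interpolation=2);b=cv2.resize(S["img"][90:210,170:330],None,fx=2,fy=2,interpolation=2);c=cv2.resize(T["img"][190:290,160:320],None,fx=2.4,fy=2.4,interpolation=2)
I=np.zeros((500,790,3),np.uint8);I[:480,:440]=a;I[:240,445:765]=b[:,:320];I[250:490,445:785]=c[:,:340]
cv2.imwrite("pics/c4.png",I[:,:,::-1])
E
```

```text
t: 15.85
ee_pos: [0.5042, 0.2135, 0.1366]
orientation: [1.241, 1.188, -1.238]
wrist_force: [0.3, -0.5, -1.1]
finger_gap: 0.0075
(array([ 3.66, -0.09,  0.13]), 'yaw', np.float64(-0.0415), 'tilt', array([0.0023, 0.0007]), array([0.5042, 0.2135, 0.1366]), array([ 0.35, -0.48, -1.08]), array([ 0.3 , -0.04,  1.96,  0.  ,  1.22,  0.34])) [-0.0732 -0.0535  0.004 ]
w [[{'uv': [322.5, 173.3], 'score': 0.87}], [{'uv': [321.2, 208.8], 'score': 0.88}], [{'uv': [321.0, 160.3], 'score': 0.71}]]
s [[{'uv': [244.6, 160.9], 'score': 0.63}], [{'uv': [312.5, 316.5], 'score': 0.75}], [{'uv': [243.2, 166.7], 'score': 0.87}]]
t [[{'uv': [223.5, 243.1], 'score': 0.48}], [], [{'uv': [224.1, 240.3], 'score': 0.91}]]
mid bottom [0.5055 0.2438 0.0622] top [0.5055 0.2438 0.1722]
s [242.2335 159.1641] [236.9348 127.7957]
t [221.3204 240.6405] [208.0755 241.9082]
```

View pics/c4.png

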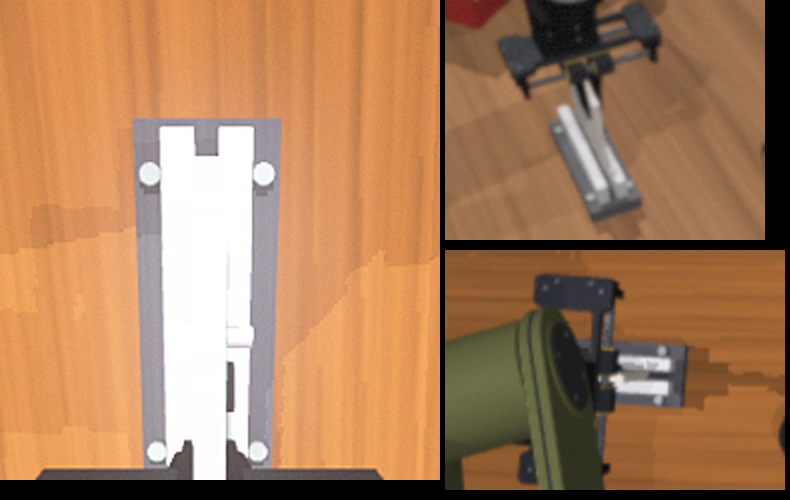

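```bash
python3 -m jog '{"gripper":[1,1,1],"delta_pos":[[0.5,-0.02,0],[0.4,0,0],[0,0,0]],"rot":[[0,0,0],[0,0,0],[0,0,0]]}'
python3 -c "
from h import *
s=arm.sense();print(need([.5033,.2122,.1]),s['moment'])"
python3 -m jog '{"gripper":[1,1,1,1],"delta_pos":[[0.3,0,0],[0.2,0,0],[0,0,0],[0,0,0]],"rot":[[0,0,0],[0,0,0],[0,0,0],[0,0,0]]}'
python3 -c "
from h import *
s=arm.sense();print(need([.5033,.2122,.1]),s['moment'])"
```

```text
t: 16.7
ee_pos: [0.5022, 0.2132, 0.1246]
orientation: [1.238, 1.191, -1.241]
wrist_force: [-0.2, 0.4, -2.2]
finger_gap: 0.0079
(array([2.46, 0.12, 0.1 ]), 'yaw', np.float64(-0.041), 'tilt', array([-0.0024, -0.0007]), array([0.5022, 0.2132, 0.1246]), array([-0.23,  0.35, -2.2 ]), array([ 0.3 , -0.03,  1.97,  0.  ,  1.21,  0.34])) [-0.07069068 -0.12707535  0.02566099]
t: 17.03
ee_pos: [0.503, 0.2134, 0.1209]
orientation: [1.239, 1.19, -1.24]
wrist_force: [0.6, 0.5, -1.0]
finger_gap: 0.0083
(array([2.09, 0.04, 0.12]), 'yaw', np.float64(-0.0411), 'tilt', array([-0.0004, -0.0001]), array([0.503 , 0.2134, 0.1209]), array([ 0.63,  0.51, -1.  ]), array([ 0.3 , -0.03,  1.97, -0.  ,  1.2 ,  0.34])) [-0.09869114 -0.11028897 -0.0168517 ]
```

```bash
python3 -m jog '{"gripper":[1,1,1,1,1],"delta_pos":[[0.3,0,0.1],[0.3,0,0],[0.3,0,0],[0,0,0],[0,0,0]],"rot":[[0,0,0],[0,0,0],[0,0,0],[0,0,0],[0,0,0]]}'
python3 -c "
from h import *
s=arm.sense();print(need([.5033,.2122,.1]),s['moment'])"
python3 -m jog '{"gripper":[1,1,1,1,1],"delta_pos":[[0.2,0,0],[0.2,0,0],[0.1,0,0],[0.1,0,0],[0,0,0]],"rot":[[0,0,0],[0,0,0],[0,0,0],[0,0,0],[0,0,0]]}'
python3 -c "
from h import *
s=arm.sense();print(need([.5033,.2122,.1]),s['moment'])"
```

```text
t: 17.45
ee_pos: [0.5028, 0.2124, 0.1117]
orientation: [1.239, 1.19, -1.24]
wrist_force: [0.0, -0.6, -1.4]
finger_gap: 0.0079
(array([1.17, 0.06, 0.02]), 'yaw', np.float64(-0.0411), 'tilt', array([-0.0007, -0.0002]), array([0.5028, 0.2124, 0.1117]), array([ 0.04, -0.62, -1.36]), array([ 0.3 , -0.02,  1.98,  0.  ,  1.18,  0.34])) [-0.09192071 -0.13474586 -0.01496791]
t: 17.87
ee_pos: [0.5028, 0.2125, 0.1059]
orientation: [1.239, 1.19, -1.24]
wrist_force: [0.4, -0.7, -1.2]
finger_gap: 0.0076
(array([0.59, 0.05, 0.03]), 'yaw', np.float64(-0.0409), 'tilt', array([-0.0005, -0.0001]), array([0.5028, 0.2125, 0.1059]), array([ 0.36, -0.68, -1.24]), array([ 0.3 , -0.01,  1.98,  0.  ,  1.17,  0.34])) [-0.03368578 -0.08956948  0.03306448]
```

Fully in the slot, no contact. Next 1 mm rows, watching for the key level (TCP ≈ 0.1024) and the floor (≈ 0.0944).

```bash
python3 -m jog '{"gripper":[1,1,1,1,1],"delta_pos":[[0.1,0,0],[0.1,0,0],[0.1,0,0],[0.1,0,0],[0,0,0]],"rot":[[0,0,0],[0,0,0],[0,0,0],[0,0,0],[0,0,0]]}'
python3 -m jog '{"gripper":[1,1,1,1,1],"delta_pos":[[0.1,0,0],[0.1,0,0],[0.1,0,0],[0,0,0],[0,0,0]],"rot":[[0,0,0],[0,0,0],[0,0,0],[0,0,0],[0,0,0]]}'
python3 -c "
from h import *
s=arm.sense();print(need([.5033,.2122,.0944]),s['moment'])"
```

```text
t: 18.28
ee_pos: [0.5032, 0.2125, 0.1024]
orientation: [1.24, 1.189, -1.239]
wrist_force: [0.1, -0.6, 0.2]
finger_gap: 0.008
t: 18.7
ee_pos: [0.5036, 0.2125, 0.1021]
orientation: [1.239, 1.189, -1.239]
wrist_force: [-5.0, -3.6, 12.9]
finger_gap: 0.0078
(array([ 0.77, -0.03,  0.03]), 'yaw', np.float64(-0.0404), 'tilt', array([ 0.0004, -0.0002]), array([0.5036, 0.2125, 0.1021]), array([-5.  , -3.64, 12.9 ]), array([ 0.3 , -0.01,  1.98, -0.  ,  1.16,  0.34])) [-0.42320103  1.34159298  0.23608023]
```

```bash
python3 -m jog '{"gripper":[1,1,1,1,1],"delta_pos":[[-0.2,0,0],[0,0,-0.1],[0,0,-0.1],[0,0,-0.1],[0,0,0]],"rot":[[0,0,0],[0,0,0],[0,0,0],[0,0,0],[0,0,0]]}'
python3 -m jog '{"gripper":[1,1,1,1],"delta_pos":[[0,0,-0.1],[0,0,-0.1],[0,0,0],[0,0,0]],"rot":[[0,0,0],[0,0,0],[0,0,0],[0,0,0]]}'
python3 -c "
from h import *
s=arm.sense();print(need([.5033,.2122,.0944]),s['moment'])"
```

```text
t: 19.12
ee_pos: [0.5042, 0.2153, 0.1023]
orientation: [1.24, 1.187, -1.238]
wrist_force: [-0.1, -2.3, 5.1]
finger_gap: 0.0079
t: 19.45
ee_pos: [0.5044, 0.2174, 0.1022]
orientation: [1.24, 1.187, -1.237]
wrist_force: [0.6, -3.1, 5.3]
finger_gap: 0.0081
(array([ 0.78, -0.09,  0.52]), 'yaw', np.float64(-0.041), 'tilt', array([ 0.0026, -0.0002]), array([0.5044, 0.2174, 0.1022]), array([ 0.63, -3.12,  5.28]), array([ 0.31, -0.  ,  1.98, -0.  ,  1.16,  0.35])) [-0.51665108 -0.20243104  0.02776753]
```

```bash
python3 -m jog '{"gripper":[1,1,1,1,1],"delta_pos":[[0,0,-0.1],[0,0,-0.1],[0,0,-0.1],[0,0,0],[0,0,0]],"rot":[[0,0,0],[0,0,0],[0,0,0],[0,0,0],[0,0,0]]}'
python3 -m jog '{"gripper":[1,1,1,1,1],"delta_pos":[[0,0,-0.1],[0,0,-0.1],[0,0,-0.1],[0,0,0],[0,0,0]],"rot":[[0,0,0],[0,0,0],[0,0,0],[0,0,0],[0,0,0]]}'
python3 -c "
from h import *
s=arm.sense();print(need([.5033,.2122,.0944]),s['moment'])"
```

```text
t: 19.87
ee_pos: [0.5026, 0.2206, 0.1001]
orientation: [1.239, 1.191, -1.24]
wrist_force: [-0.3, 0.7, -0.7]
finger_gap: 0.0076
t: 20.28
ee_pos: [0.5033, 0.2236, 0.101]
orientation: [1.239, 1.19, -1.239]
wrist_force: [-0.2, 0.7, -1.6]
finger_gap: 0.008
(array([0.66, 0.05, 1.14]), 'yaw', np.float64(-0.0408), 'tilt', array([-0.0004, -0.0001]), array([0.5033, 0.2236, 0.101 ]), array([-0.17,  0.72, -1.64]), array([0.32, 0.01, 1.97, 0.  , 1.16, 0.36])) [-0.06765044 -0.12313138  0.01154322]
```

```bash
python3 -m jog '{"gripper":[1,1,1,1,1,1],"delta_pos":[[0,0,0.15],[0.1,0,0],[0.1,0,0],[0.1,0,0],[0,0,0],[0,0,0]],"rot":[[0,0,0],[0,0,0],[0,0,0],[0,0,0],[0,0,0],[0,0,0]]}'
python3 -c "
from h import *
s=arm.sense();print(need([.5033,.2122,.0944]),s['moment'])"
python3 -m jog '{"gripper":[1,1,1,1,1,1],"delta_pos":[[0.1,0,0],[0.1,0,0],[0.1,0,0],[0.1,0,0],[0,0,0],[0,0,0]],"rot":[[0,0,0],[0,0,0],[0,0,0],[0,0,0],[0,0,0],[0,0,0]]}'
python3 -c "
from h import *
s=arm.sense();print(need([.5033,.2122,.0944]),s['moment'])"
```

```text
t: 20.78
ee_pos: [0.5033, 0.2219, 0.098]
orientation: [1.239, 1.19, -1.24]
wrist_force: [0.4, -0.1, -1.4]
finger_gap: 0.0079
(array([0.36, 0.04, 0.97]), 'yaw', np.float64(-0.0411), 'tilt', array([-0.0003, -0.0001]), array([0.5033, 0.2219, 0.098 ]), array([ 0.37, -0.07, -1.37]), array([0.32, 0.01, 1.98, 0.  , 1.16, 0.36])) [-0.10122089 -0.03299858 -0.026678  ]
t: 21.28
ee_pos: [0.5035, 0.222, 0.0944]
orientation: [1.239, 1.19, -1.239]
wrist_force: [-1.6, 0.0, 1.0]
finger_gap: 0.0078
(array([0.  , 0.02, 0.98]), 'yaw', np.float64(-0.0409), 'tilt', array([ 0., -0.]), array([0.5035, 0.222 , 0.0944]), array([-1.56,  0.01,  1.01]), array([ 0.32,  0.01,  1.98, -0.  ,  1.15,  0.36])) [-0.1749199   0.14567687 -0.0607841 ]
```

```bash
python3 -m jog '{"gripper":[1,1,1],"delta_pos":[[0.15,0,0],[0,0,0],[0,0,0]],"rot":[[0,0,0],[0,0,0],[0,0,0]]}'
python3 -m jog '{"gripper":[1,0.6,0.5,0.5,0.5,0.5,0.5,0.5],"delta_pos":[[-0.15,0,0],[0,0,0],[0,0,0],[0,0,0],[0,0,0],[0,0,0],[0,0,0],[0,0,0]],"rot":[[0,0,0],[0,0,0],[0,0,0],[0,0,0],[0,0,0],[0,0,0],[0,0,0],[0,0,0]]}'
python3 -m jog '{"gripper":[0.5,0.5,0.5,0.5,0.5,0.5,0.5,0.5,0.5,0.5,0.5],"delta_pos":[[-0.5,0,0],[-1,0,0],[-1,0,0],[-2,0,0],[-2,0,0],[-2,0,0],[-2,0,0],[-2,0,2],[-2,0,3],[-1,0,3],[0,0,0]],"rot":[[0,0,0],[0,0,0],[0,0,0],[0,0,0],[0,0,0],[0,0,0],[0,0,0],[0,0,0],[0,0,0],[0,0,0],[0,0,0]]}'
```

```text
t: 21.53
ee_pos: [0.5036, 0.2221, 0.0944]
orientation: [1.239, 1.19, -1.239]
wrist_force: [-4.2, -1.1, 7.7]
finger_gap: 0.0079
t: 22.2
ee_pos: [0.5034, 0.222, 0.0941]
orientation: [1.239, 1.19, -1.239]
wrist_force: [-0.6, 0.0, -0.7]
finger_gap: 0.0458
t: 23.12
ee_pos: [0.5019, 0.1391, 0.2546]
orientation: [1.245, 1.182, -1.236]
wrist_force: [1.0, 0.8, -0.3]
finger_gap: 0.0475
```

```bash
python3 -m jog '{"gripper":[0.5,0.5,0.5,0.5,0.5,0.5],"delta_pos":[[0,-3,2],[0,-3,2],[0,-3,2],[0,-3,2],[0,0,0],[0,0,0]],"rot":[[0,0,0],[0,0,0],[0,0,0],[0,0,0],[0,0,0],[0,0,0]]}'
python3 - <<'E'
from h import *
S=arm.capture("side");T=arm.capture("top")
for t,z in(("wide_panel",.02),("panel_top",.13)):
    a=arm.mark_of(t,S)[:1];b=arm.mark_of(t,T)[:1];print(t,a,b,a and b and tri([ray(S,a[0]["uv"]),ray(T,b[0]["uv"])]))
print("expected px seated/riding top",[proj(S,[.5046,.2525,z]).round(1) for z in(.13,.138)],[proj(T,[.5046,.2525,z]).round(1) for z in(.13,.138)])
a=cv2.resize(S["img"][90:340,150:400],None,fx=2.2,fy=2.2);b=cv2.resize(T["img"][190:290,170:270],None,fx=2.4,fy=2.4,interpolation=2)
I=np.zeros((550,795,3),np.uint8);I[:,:550]=a;I[:240,552:792]=b;cv2.imwrite("pics/c5.png",I[:,:,::-1])
print(need([0,0,0]))
E
```

```text
t: 23.62
ee_pos: [0.3764, 0.0669, 0.2502]
orientation: [1.242, 1.187, -1.237]
wrist_force: [-0.2, 0.3, 0.3]
finger_gap: 0.0476
wide_panel [] [{'uv': [223.0, 242.2], 'score': 0.73}] []
panel_top [] [{'uv': [211.2, 241.8], 'score': 0.74}] []
expected px seated/riding top [array([237.5, 138.4]), array([237.1, 136.1])] [array([209.9, 241.7]), array([208.9, 241.8])]
(array([ 24.95, -37.43,   8.26]), 'yaw', np.float64(-0.0402), 'tilt', array([-0.001 ,  0.0001]), array([0.3775, 0.0675, 0.2491]), array([ 0.26, -0.76, -0.91]), array([ 0.04, -0.53,  2.15,  0.  ,  1.52,  0.08]))
```

View pics/c5.png

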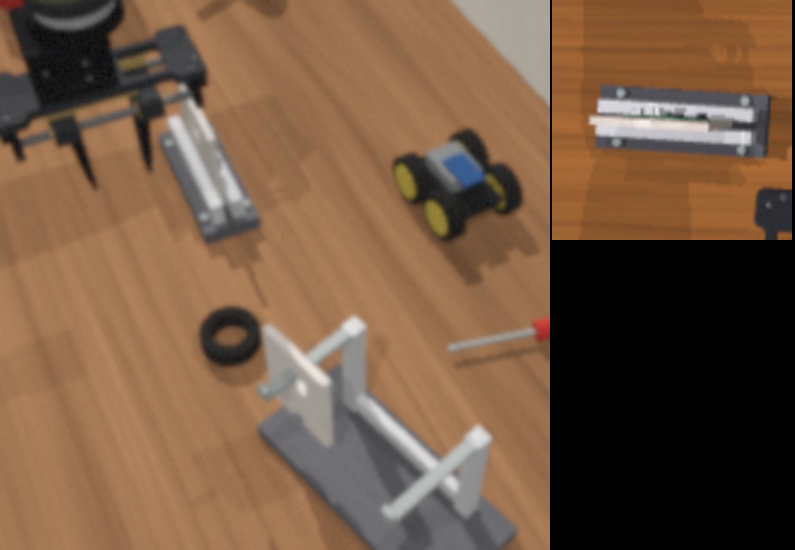

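The panel stands in the slot, the narrow panel is still hanging on its hook, and the bystanders haven't moved. The top-edge mark in the top view (211.2, 241.8) fits the seated height (209.9, 241.7) slightly better than riding on the key.

```bash
python3 -c "
from h import *
print(arm.sense()['wrist_force'],arm.close_job())"
```

```text
the job is handed in; nothing more can be done
[ 0.25954695 -0.76315961 -0.90714128] None
```

The wide panel is off its hook and stands released in the holder slot, with its notch over the key. I handed the job in just after 23.6 s on the robot's clock.

**Lift and key search:** I gripped the panel by one side, lifted it 15 mm and drew it off the hook. In the slot it first rode on the key, with contact at TCP height 0.102 m. I then slid it about 8–11 mm in +y under light pressure until it dropped.

**Seating:** It came to rest 8 mm lower, at TCP height 0.0944 m. That is the height worked out beforehand for resting on the base. A further press gave a firm stop at about 8 N, and the panel did not move when I let go.

**Final pictures:**
- The panel stands upright in line with the slot.
- The narrow panel is still on its hook.
- The car, tyre and screwdriver look undisturbed.
- The gripper is clear of everything.

**Checks that failed or disagreed:**
- The camera estimate of the key was about 9 mm too low in y compared with where the notch dropped.
- The trained networks did not find the seated panel in the last side view. Full seating therefore rests mainly on the height and force felt; the top view fits it but barely separates seated from riding on the key.

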